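# Find the heavy side of a rotisserie drum and hold it down

## Task

The closed drum on the rotisserie spit is loaded off-centre and you cannot see which side is heavy. Turn the spit by its six-armed hand wheel, without touching the drum, and feel from the effort where the heavy side is; then bring the heavy side to the very bottom and finish still holding the hand wheel there, ready for a counterweight to be fitted on top. Leave the other things on the range where they are.

Things in the scene. Friction and masses are not known exactly. Their poses are not given: they have to be found in the camera images.
- rotisserie: Dark steel rotisserie stand on the range, fixed, about 250 mm long and 150 mm wide. Origin on the surface straight below the middle of the hand wheel; its x axis runs level along the spit, from the hand wheel (the end towards the robot) to the drum; z up. Front upright 42 mm along x, 30 mm wide, 137 mm high (bushing to 144 mm); rear one at 240 mm.
- spit (a joint): Turn of spit, hand wheel and drum together about the stand's x axis, rad; grows clockwise as seen from the robot's end; nearly two turns are free either way. At 0 one wheel arm points straight up; the six arms are 60 degrees apart and alike. The bushings are stiff (steady friction, about 0.26 Nm), so the spit stays wherever it is left.
- wheel_centre (a point): Middle of the hand wheel, on the spit's axis, 125 mm above the surface. The wheel lies across the spit: six steel arms 8 mm thick, each ending in a light wooden ball 18 mm across whose centre is 75 mm from this point. The upper balls can be pushed sideways or pinched from above. Effort is felt while turning; part of it springs back when the hand stops.
- drum_centre (a point): Closed steel drum, 110 mm across, 130 mm long, its near end 72 mm behind the wheel's middle; this point is its centre. Not to be touched. A load of 0.5 to 0.7 kg is stuck fast inside, 34 mm off the axis, on a side that differs each time: turning is hardest as the heavy side rises past level, easiest as it sinks past level, equal both ways with it at the bottom or top.
- pepper_mill: Bystander: dark wooden pepper mill, 58 mm across, 150 mm high. Origin at the centre of its underside. Leave it where it is.
- salt_shaker: Bystander: glass salt shaker, 44 mm across, 90 mm high. Origin at the centre of its underside. Leave it where it is.
- honey_jar: Bystander: honey jar, 63 mm across, 95 mm high. Origin at the centre of its underside. Leave it where it is.
- tin_a: Bystander: food tin, 58 mm across, 72 mm high. Origin at the centre of its underside. Leave it where it is.

How it is judged:
By the outcome, as a careful person would: the job done as asked, in the order asked, and still so for the second after the job is handed in, while the arm keeps its last pose, push and grip.
It also fails if it takes over 69 s, if anything falls off the work surface, if the arm or the gripper's body presses on something with over 40 N, if the wrist force passes 120 N, or if a joint passes its speed limit or range.

## Robot

A 7-joint arm with a two-finger parallel gripper is mounted at the origin on a cart in front of the work surface, level with it; the furniture and walls round the work are solid. World frame = base frame: x ahead of the robot, y to its left, z up, the work surface at z = 0. Lengths are in m, angles in rad, forces in N, time in s.
With the tool pointing down it reaches from about 0.35 to 0.9 m from the base axis. Payload 19.9 kg.
Tool frame: the origin (TCP) lies between the finger pads; the fingertips stand 19 mm ahead of it and the grasp point (between the pads) is the TCP; z points along the fingers, y is the direction in which the jaws open and shut (so a half turn about z gives the same grasp; the last joint's range is limited). The gripper opens to 94 mm and grips with 3 to 60 N. Pads are 16 mm wide; open, the fingers measure 119 mm over their backs; the gripper's body (75 mm by 177 mm) begins 78 mm behind the grasp point.
Start: joints at [1.192, 0.417, -0.01, 1.614, 0.005, 1.111, -0.053], TCP at [0.207, -0.59, 0.224] pointing down, gripper open.
Joint ranges: [-2.81, 2.81], [-0.39, 2.02], [-1.27, 1.25], [0.06, 2.57], [-1.19, 4.33], [0.19, 2], [-2.82, 2.82]. Speed limits (rad/s): [1.89, 1.89, 2.39, 2.39, 3.01, 3.01, 3.01].

## Interface

Orientations are given as a 3x3 rotation matrix whose columns are the frame's x, y, z axes.
In Python, from rig import robot gives the robot as it stands. Calls block until the motion is done:
- robot.move_ptp(position, orientation): joint-space move of the TCP to a pose.
- robot.move_linear(position, velocity=0.15, frame=None, threshold=None): straight line of the TCP; frame=None keeps the orientation; velocity is the mean speed in m/s. With threshold (N) it stops when the force on the tool has changed by that much, and returns True; else False.
- robot.goto_joints(angles): joint-space move.
- robot.gripper_to(opening): finger opening in m; the grip force is fixed at half the most; returns when the fingers have stopped.
- robot.pause(seconds).
- robot.ik(position, orientation): joint angles nearest the present ones, or None.
- robot.get_state(): the state.
- robot.grab_frame(name): name is "scene" or "side" or "wrist"; returns the picture (384x512x3 uint8, red, green, blue); there is no depth.
- robot.camera_info(name): a dict with "fx", "fy", "cx", "cy" (pixels), "rvec" (rotation vector, rad) and "tvec" (3), from world to camera coordinates, as OpenCV has them. Camera axes: x right, y down, z forward; pixel columns grow to the right and rows downward; lengths in m; the calibration is good to about 2 mm. A picture is of the moment at which its call begins: read the wrist's pose just before it. camera_info takes no time and is no camera call; for the wrist camera it gives the pose at the moment of the call.
A pose or a line that the arm cannot do raises robot.PlanningError and nothing moves.
- robot.sign_off(): hands the job in, once; it reports no verdict.
The state is a dict: "time": time; "qpos": joint angles; "joint_vel": joint speeds; "effort": joint torques, N m; "ee_pos": TCP position; "tool_rot": TCP orientation; "force": force on the tool from outside, world axes, zero at the start; "moment": the same for the moment, N m; "opening": finger opening in m.
Only numpy, scipy, OpenCV 4.12 (cv2) and the standard library are available. Lean on these libraries where they do the work, as an engineer would, in place of code of your own. Each camera call takes 0.05 s, during which the arm holds its last target.

## Working session

There is one attempt and no reset: what is moved stays moved. The work goes in short steps, each a Python script; the robot and the scene stay as the last script left them, time stands still between calls to the robot, and variables do not carry over. Pictures are saved under pics/ and viewed, and the job is handed in when it is done.

```bash
ls; mkdir -p pics; python3 - <<'E'
from rig import robot
import cv2
for n in ["scene","side","wrist"]:
    i=robot.camera_info(n); print(n,i)
    cv2.imwrite(f"pics/a_{n}.png",robot.grab_frame(n)[:,:,::-1])
print(robot.get_state())
E
```

```text
pics
scene {'fx': 436.54907184243183, 'fy': 436.54907184243183, 'cx': 257.6350841203842, 'cy': 200.7952777684833, 'rvec': array([ 1.12167245, -2.18345374,  1.14274476]), 'tvec': array([0.35152645, 0.34188337, 0.78656287])}
side {'fx': 472.6876609389279, 'fy': 472.6876609389279, 'cx': 254.66445708495564, 'cy': 189.9492872118023, 'rvec': array([ 0.43960833, -2.60541397,  1.40150725]), 'tvec': array([0.5925604 , 0.20141702, 1.27525054])}
wrist {'fx': 287.17367312107535, 'fy': 287.17367312107535, 'cx': 253.6043920009924, 'cy': 191.43315066864147, 'rvec': array([-2.36238148,  1.67711228,  0.24672084]), 'tvec': array([-0.62309222, -0.02963475,  0.39326885])}
{'time': 0.15, 'qpos': array([ 1.19247404,  0.41780339, -0.01029193,  1.61398718,  0.00470384,
        1.11069027, -0.05298935]), 'joint_vel': array([ 0.0011505 , -0.00047555, -0.00132353, -0.0018828 ,  0.00218403,
       -0.00050011, -0.00071042]), 'effort': array([ 3.05081783e-03, -8.51524472e+01,  6.39718752e-01, -4.26132452e+01,
       -4.88497247e-02,  1.72173965e-02,  2.40488964e-05]), 'ee_pos': array([ 0.20646206, -0.58965445,  0.22401041]), 'tool_rot': array([[ 9.43806413e-01,  3.30498599e-01, -3.62583435e-04],
       [ 3.30498788e-01, -9.43806090e-01,  7.85341551e-04],
       [-8.26541716e-05, -8.61043777e-04, -9.99999626e-01]]), 'force': array([-0.46562198, -0.35600433, -0.3106963 ]), 'moment': array([ 0.04299482, -0.00656705,  0.00142306]), 'opening': 0.09385861320689551}
```

View pics/a_scene.png

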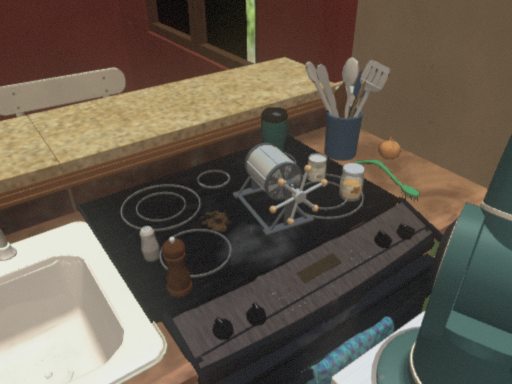

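View pics/a_side.png

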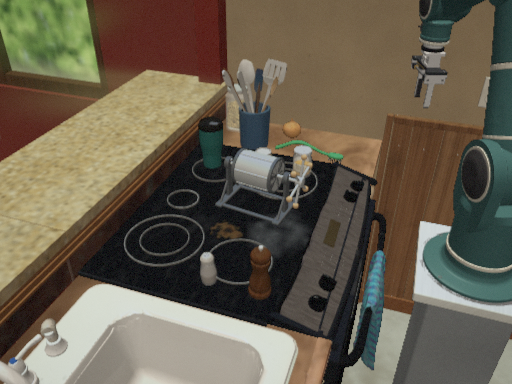

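View pics/a_wrist.png

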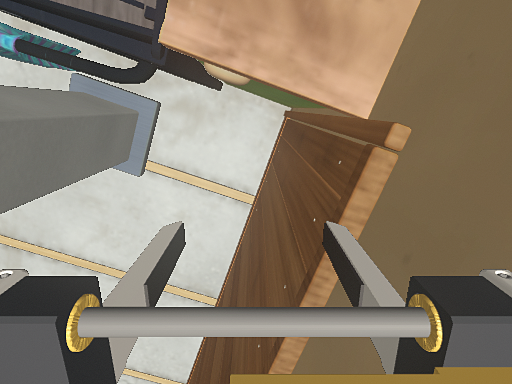

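The scene view shows the stand with the wheel near (298,198) and the drum near (272,170). The mill is at (177,265), the shaker at (149,243), and the jar and tin at (352,182) and (317,167). I'll zoom in to pick points.

```bash
python3 - <<'E'
import cv2
a=cv2.imread("pics/a_scene.png")[130:250,220:380]
cv2.imwrite("pics/b1.png",cv2.resize(a,None,fx=5,fy=5,interpolation=cv2.INTER_CUBIC))
a=cv2.imread("pics/a_side.png")[135:235,205:345]
cv2.imwrite("pics/b2.png",cv2.resize(a,None,fx=5.5,fy=5.5,interpolation=cv2.INTER_CUBIC))
E
```

```text
(no output)
```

View pics/b1.png

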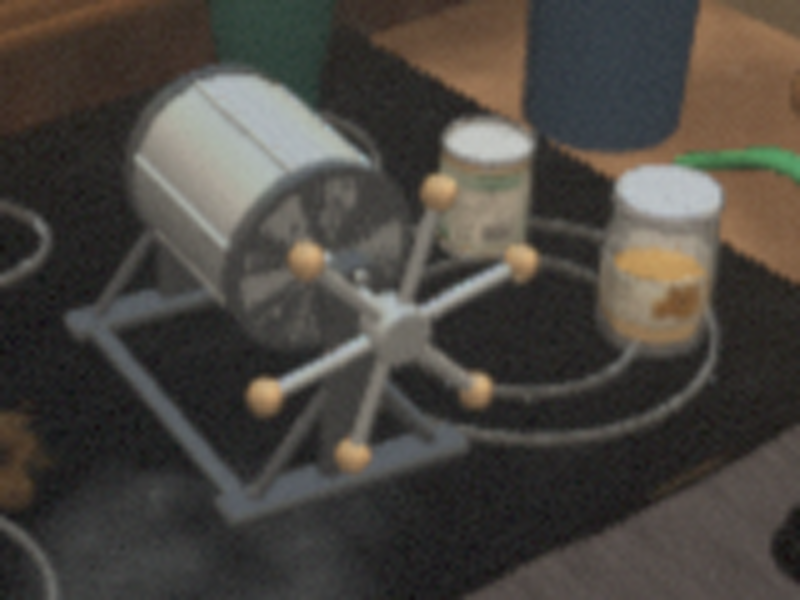

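View pics/b2.png

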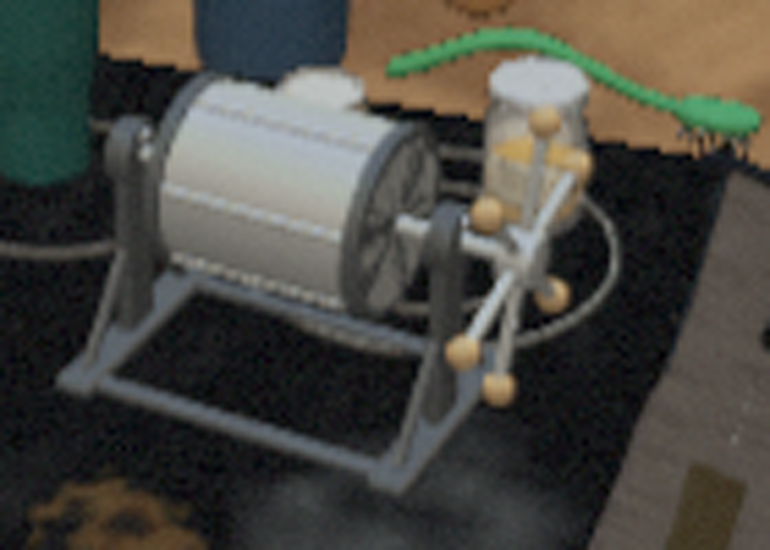

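```bash
cat > fit.py <<'E'
import numpy as np,cv2
from scipy.optimize import least_squares
from rig import robot
CI={n:robot.camera_info(n) for n in("scene","side")}
def proj(n,P,CI=CI):
    i=CI[n];K=np.array([[i['fx'],0,i['cx']],[0,i['fy'],i['cy']],[0,0,1.]])
    return cv2.projectPoints(np.atleast_2d(np.array(P,float)),i['rvec'],i['tvec'],K,None)[0][:,0]
def balls(p,r=.075,z=.125):
    x,y,yaw,th=p; Y=np.array([-np.sin(yaw),np.cos(yaw),0])
    ph=th+np.arange(6)*np.pi/3
    return np.array([x,y,z])+r*(-np.sin(ph)[:,None]*Y+np.cos(ph)[:,None]*np.array([0,0,1]))
E
python3 - <<'E'
from fit import *
S=(np.array([(440,190),(520,263),(477,390),(352,456),(265,397),(306,261)])+.5)/5-.5+[220,130]
D=(np.array([(545,122),(577,162),(553,294),(499,388),(464,352),(487,214)])+.5)/5.5-.5+[205,135]
f=lambda p:np.r_[(proj("scene",balls(p))-S).ravel(),(proj("side",balls(p))-D).ravel()]
for th in(0,.3,-.3):
  for x in(.5,.7):
    r=least_squares(f,[x,0,0,th]);print(r.x,r.cost)
print(np.round(f(r.x).reshape(-1,2),1))
# bystander: base centres by ray to z=h tops
def ray(n,u,z):
    i=CI[n];R=cv2.Rodrigues(i['rvec'])[0];C=-R.T@i['tvec'];d=R.T@np.array([(u[0]-i['cx'])/i['fx'],(u[1]-i['cy'])/i['fy'],1])
    return C+d*(z-C[2])/d[2]
for nm,u,z in[("jar",(668/5+220,190/5+130),.095),("tin",(488/5+220,140/5+130),.072),("mill",(174,240),.15),("salt",(147,230),.09)]:
    print(nm,ray("scene",u,z).round(3))
E
```

```text
[ 0.50830868 -0.05641299 -0.15472604  0.28164862] 0.8352386416079115
[ 0.50830868 -0.05641299 -0.15472604  0.28164862] 0.8352386416078028
[ 0.50830868 -0.05641299 -0.15472604  0.28164862] 0.835238641607806
[ 0.50830868 -0.05641299 -0.15472604  0.28164862] 0.8352386416078196
[ 0.50830868 -0.05641299 -0.15472604  0.28164862] 0.8352386416078015
[ 0.50830868 -0.05641299 -0.15472604  0.28164862] 0.8352386416078115
[[-0.   0.7]
 [ 0.3 -0.1]
 [-0.1 -0. ]
 [ 0.3 -0. ]
 [ 0.1  0. ]
 [ 0.1  0.2]
 [-0.1 -0.1]
 [-0.3  0.7]
 [-0.2 -0. ]
 [-0.2 -0.3]
 [-0.2 -0. ]
 [-0.1  0.1]]
jar [ 0.558 -0.304  0.095]
tin [ 0.693 -0.29   0.072]
mill [0.504 0.284 0.15 ]
salt [0.644 0.292 0.09 ]
```

```bash
cat > h.py <<'E'
import numpy as np
from rig import robot
C=np.array([.5083,-.0564,.125]);yaw=-.1547
X=np.array([np.cos(yaw),np.sin(yaw),0]);Y=np.array([-np.sin(yaw),np.cos(yaw),0]);Z=np.array([0,0,1.])
def pose(ph,r=.075):
    e=-np.sin(ph)*Y+np.cos(ph)*Z;t=-np.cos(ph)*Y-np.sin(ph)*Z
    return C+r*e,np.c_[np.cross(t,-e),t,-e]
def tq(s):  # torque applied to wheel about +X by tool (cw positive), by force at TCP
    F=-s['force'];return float(np.dot(np.cross(s['ee_pos']-C,F),X))
def rd(s):
    e=(s['ee_pos']-C);e=e-X*(e@X);e/=np.linalg.norm(e);return s['force']@e
def ang(s):
    d=s['ee_pos']-C;return np.degrees(np.arctan2(-d@Y,d@Z))
E
python3 - <<'E'
from h import *
for d in range(-60,61,15):
    for r in(.075,.17):
        q=robot.ik(*pose(np.radians(d),r));print(d,r,None if q is None else np.round(q,2))
E
```

```text
-60 0.075 [-1.01  0.83  0.71  1.76  0.39  1.3  -2.28]
-60 0.17 [-0.12  0.82 -0.74  1.57  0.98  1.99 -2.8 ]
-45 0.075 [ 0.29  0.76 -1.    1.78  1.04  1.76 -2.78]
-45 0.17 [ 0.17  0.72 -1.01  1.65  0.96  1.88 -2.75]
-30 0.075 [ 0.41  0.55 -0.94  1.84  0.84  1.45 -2.57]
-30 0.17 [ 0.49  0.62 -1.23  1.71  0.88  1.72 -2.63]
-15 0.075 [ 0.46  0.36 -0.73  1.88  0.53  1.15 -2.23]
-15 0.17 [ 0.51  0.29 -0.83  1.76  0.46  1.34 -2.18]
0 0.075 [ 0.41  0.27 -0.41  1.91  0.13  0.99 -1.79]
0 0.17 [ 0.46  0.17 -0.46  1.79  0.08  1.19 -1.75]
15 0.075 [ 0.49  0.28 -0.28  1.91 -0.22  0.99 -1.39]
15 0.17 [ 0.53  0.19 -0.27  1.8  -0.23  1.2  -1.37]
30 0.075 [ 0.61  0.36 -0.23  1.89 -0.49  1.08 -1.06]
30 0.17 [ 0.66  0.3  -0.18  1.78 -0.46  1.28 -1.07]
45 0.075 [ 0.73  0.5  -0.21  1.86 -0.67  1.21 -0.82]
45 0.17 [ 0.78  0.46 -0.15  1.73 -0.62  1.41 -0.85]
60 0.075 [ 0.81  0.67 -0.21  1.8  -0.79  1.37 -0.66]
60 0.17 [ 0.88  0.66 -0.16  1.67 -0.72  1.55 -0.7 ]
```

```bash
sed -i 's/return C+r\*e,np.c_.*/return C+r*e,np.c_[np.cross(-t,-e),-t,-e]/' h.py
python3 - <<'E'
from h import *
q=robot.get_state()['qpos']
p0,R0=pose(0,.075)
print(robot.ik([.207,-.59,.4],robot.get_state()['tool_rot']))
for d in range(-60,61,15):
    for r in(.075,.2):
        q=robot.ik(*pose(np.radians(d),r));print(d,r,None if q is None else np.round(q,2))
robot.gripper_to(.024)
robot.move_linear([.22,-.55,.42],velocity=.3)
robot.move_ptp(*pose(0,.26))
s=robot.get_state();print(s['time'],s['ee_pos'],s['qpos'].round(2),s['force'],s['opening'])
E
```

```text
[ 1.18679962e+00  3.19816559e-01 -3.60812846e-03  1.35920934e+00
  1.18016782e-03  1.46343290e+00 -5.07173648e-02]
-60 0.075 [-0.06  0.78 -0.62  1.73  1.    1.8   0.34]
-60 0.2 [-0.27  0.77 -0.55  1.52  0.89  1.94  0.41]
-45 0.075 [ 0.09  0.62 -0.69  1.79  0.9   1.59  0.46]
-45 0.2 [ 0.02  0.62 -0.81  1.6   0.85  1.83  0.47]
-30 0.075 [ 0.28  0.48 -0.74  1.84  0.76  1.37  0.64]
-30 0.2 [ 0.21  0.41 -0.79  1.67  0.66  1.59  0.69]
-15 0.075 [ 0.47  0.37 -0.74  1.88  0.54  1.16  0.9 ]
-15 0.2 [ 0.47  0.26 -0.79  1.71  0.42  1.39  0.99]
0 0.075 [ 0.7   0.33 -0.78  1.9   0.27  1.02  1.23]
0 0.2 [ 0.74  0.19 -0.79  1.74  0.14  1.27  1.34]
15 0.075 [ 0.88  0.35 -0.76  1.9  -0.03  0.98  1.58]
15 0.2 [ 0.92  0.22 -0.71  1.74 -0.13  1.25  1.68]
30 0.075 [ 0.99  0.44 -0.71  1.88 -0.27  1.02  1.89]
30 0.2 [ 1.08  0.35 -0.68  1.72 -0.3   1.3   1.93]
45 0.075 [ 1.09  0.59 -0.69  1.84 -0.43  1.11  2.11]
45 0.2 [ 1.19  0.53 -0.67  1.67 -0.4   1.38  2.1 ]
60 0.075 [ 1.18  0.78 -0.71  1.79 -0.51  1.21  2.24]
60 0.2 [ 1.27  0.76 -0.69  1.6  -0.45  1.46  2.2 ]
4.175 [ 0.50831917 -0.05726729  0.38489665] [ 0.65  0.14 -0.67  1.64  0.09  1.39  1.39] [-0.91898112 -0.77047678  0.10987852] 0.023861973858491526
```

```bash
python3 - <<'E'
from h import *
import cv2
a=.2816-np.pi/3
robot.move_ptp(*pose(-.4,.22));s=robot.get_state();print(s['time'],s['force'],s['moment'])
robot.move_ptp(*pose(a,.13));s=robot.get_state();print(s['time'],s['force'],s['moment'],s['qpos'].round(2))
for n in("scene","wrist"):
    im=robot.grab_frame(n)[:,:,::-1]
    if n=="scene": im=cv2.resize(im[60:260,190:400],None,fx=2.8,fy=2.8)
    cv2.imwrite(f"pics/c_{n}.png",im)
E
```

```text
4.8 [-0.14849462 -0.94238392  0.50639282] [ 0.37937444 -0.18962705 -0.02094657]
5.3167 [-0.44713368  0.31287822  0.81714191] [ 0.64363238 -0.19801162  0.01088096] [ 0.03  0.58 -0.68  1.72  0.83  1.65  0.5 ]
```

View pics/c_scene.png

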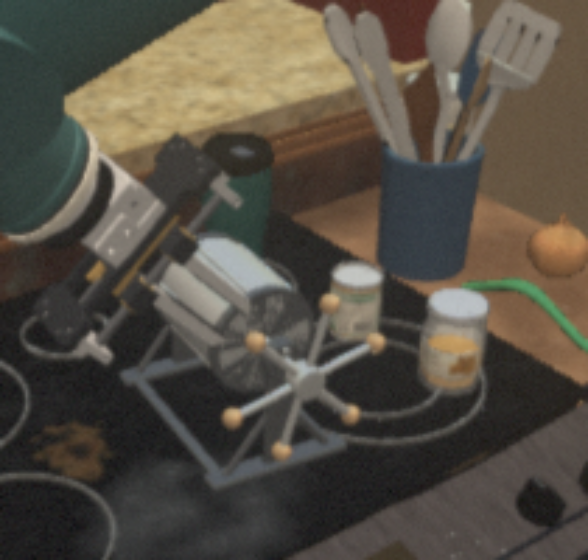

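View pics/c_wrist.png

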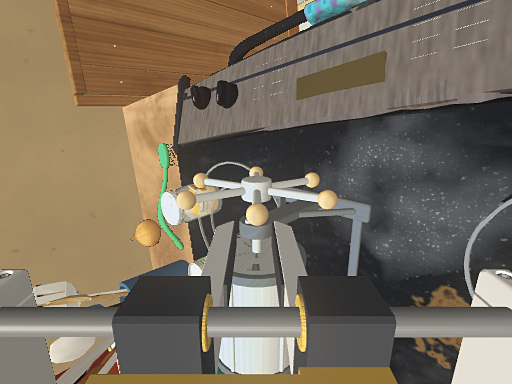

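The wrist view shows the near ball (257,215) centred between the fingertips, so I'll enter radially. First I'll check the sensor noise.

```bash
python3 - <<'E'
from h import *
a=.2816-np.pi/3
for i in range(5):
    robot.pause(.02);s=robot.get_state();print(s['force'].round(2),round(tq(s),3))
print(robot.move_linear(pose(a)[0],velocity=.08,threshold=8));s=robot.get_state();print(s['time'],s['ee_pos']-pose(a)[0],s['force'])
for k in range(1,7):
    p,R=pose(a+np.radians(2*k));robot.move_linear(p,velocity=.03,frame=R);s=robot.get_state()
    print(round(s['time'],2),ang(s).round(2),round(tq(s),3),round(rd(s),2),s['joint_vel'].round(3)[:4])
for i in range(4):
    robot.pause(.05);s=robot.get_state();print(round(s['time'],2),ang(s).round(2),round(tq(s),3),round(rd(s),2))
E
```

```text
[-0.45 -0.68 -0.31] -0.043
[-0.69 -0.77  0.01] -0.084
[-0.11 -0.63  0.24] -0.083
[ 0.72 -0.02  1.27] -0.104
[0.8  1.21 0.72] 0.063
False
6.3333 [0.00014428 0.00035831 0.00018012] [-0.45859861  0.56930359  0.08935584]
6.58 -41.58 -0.044 0.93 [-0.009  0.014  0.003  0.002]
6.83 -39.57 0.016 0.48 [-0.011  0.01   0.    -0.001]
7.08 -37.61 0.034 0.52 [-0.012  0.009  0.    -0.001]
7.33 -35.64 -0.011 0.16 [-0.01   0.008 -0.     0.001]
7.58 -33.63 0.002 -0.33 [-0.011  0.008  0.002 -0.   ]
7.83 -31.6 -0.007 0.43 [-0.011  0.006 -0.001 -0.001]
7.88 -31.77 0.073 0.01
7.93 -31.89 0.0 -0.55
7.98 -32.0 0.003 -0.71
8.03 -32.02 0.013 0.78
```

```bash
python3 - <<'E'
from h import *
import cv2
for i in range(3):
    s=robot.get_state();print(s['time'],s['force'])
im=robot.grab_frame("scene")[:,:,::-1]
cv2.imwrite(f"pics/d.png",cv2.resize(im[120:240,220:380],None,fx=5,fy=5))
E
```

```text
8.0333 [-0.56647925  0.65855506  0.56538852]
8.0333 [-0.56647925  0.65855506  0.56538852]
8.0333 [-0.56647925  0.65855506  0.56538852]
```

View pics/d.png

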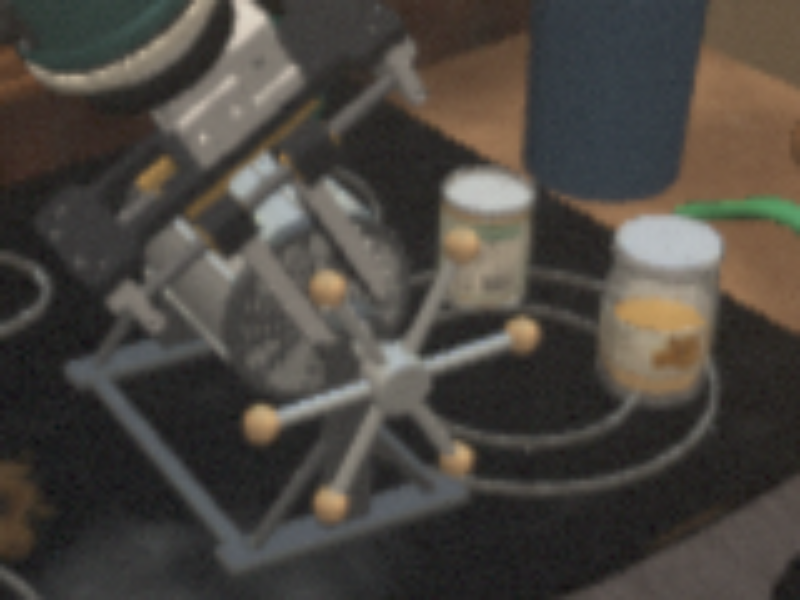

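```bash
python3 - <<'E'
from fit import *
from h import pose,C,X,Y,Z
s=robot.get_state();R=s['tool_rot'];p=s['ee_pos']
f=lambda P:(proj("scene",P)-[220,120])*5
print("tcp",f(p)); 
for sy in(-1,1): print("tip",sy,f([p+R@np.array([x,sy*.012,.019]) for x in(-.008,.008)]))
i=CI['scene'];Rc=cv2.Rodrigues(i['rvec'])[0];print("cam",-Rc.T@i['tvec'])
B=(np.array([(327,288),(462,245),(523,335),(457,460),(332,504),(262,425)])+.5)/5-.5+[220,120]
r=least_squares(lambda q:(proj("scene",balls(q))-B).ravel(),[C[0],C[1],-.155,-.5]);print(r.x,r.cost,np.degrees(r.x[3]))
r=least_squares(lambda q:(proj("scene",balls([C[0],C[1],-.1547,q[0]]))-np.roll(B,0,0)).ravel(),[-.5]);print(np.degrees(r.x),r.cost)
print(r.fun.reshape(-1,2).round(1)); print((p-C)@X,(p-C)@Y)
E
```

```text
tcp [[327.72879951 286.77074606]]
tip -1 [[355.4236054  286.36645199]
 [372.35052514 301.98795403]]
tip 1 [[317.8240989  318.92175917]
 [334.32866003 334.91647098]]
cam [-0.16790456  0.54609857  0.72987714]
[ 0.50878679 -0.05673819 -0.15849473 -0.57606697] 0.1571625488026621 -33.006206287231485
[-32.9453784] 0.21952697789089562
[[ 0.1  0.5]
 [ 0.1  0.3]
 [-0.1  0. ]
 [ 0.  -0.1]
 [-0.1  0.2]
 [ 0.1 -0.1]]
-6.130419312757197e-05 0.03974943953517995
```

```bash
cat >> h.py <<'E'
def sweep(a0,a1,step=1.5,v=.03,fn=None):
    n=max(1,int(round(abs(a1-a0)/step)));out=[]
    for d in np.linspace(a0,a1,n+1)[1:]:
        p,R=pose(np.radians(d));robot.move_linear(p,velocity=v,frame=R);s=robot.get_state()
        out.append([s['time'],d,ang(s),tq(s),rd(s),s['opening'],*s['force'],*s['moment']])
    out=np.array(out)
    if fn: np.save(fn,out)
    return out
def show(o,m=6):
    for b in range(0,len(o),m):
        x=o[b:b+m].mean(0);print(x[:6].round(3),x[9:].round(2))
E
python3 - <<'E'
from h import *
show(sweep(-31.9,46,fn="s1.npy"));print()
show(sweep(46,-44,fn="s2.npy"));print(robot.get_state()['time'],robot.get_state()['qpos'].round(2))
E
```

```text
[ 8.9580e+00 -2.6657e+01 -2.6420e+01  2.7000e-02  2.0300e-01  2.4000e-02] [ 0.47 -0.2   0.01]
[ 10.458 -17.668 -17.475  -0.      0.096   0.024] [ 0.32 -0.19  0.01]
[ 1.1958e+01 -8.6800e+00 -8.4860e+00  8.0000e-03  2.7500e-01  2.4000e-02] [ 0.19 -0.19 -0.01]
[13.458  0.309  0.504  0.022  0.239  0.024] [ 0.06 -0.16  0.01]
[ 1.4958e+01  9.2970e+00  9.4860e+00  7.0000e-03 -1.6000e-01  2.4000e-02] [-0.1  -0.12 -0.01]
[ 1.6458e+01  1.8286e+01  1.8477e+01  1.4000e-02 -6.6000e-02  2.4000e-02] [-0.26 -0.09  0.  ]
[ 1.7958e+01  2.7274e+01  2.7514e+01  2.4000e-02 -1.7200e-01  2.4000e-02] [-0.37 -0.08  0.04]
[1.9458e+01 3.6262e+01 3.6490e+01 1.0000e-03 2.5000e-02 2.4000e-02] [-0.49 -0.04 -0.01]
[2.0708e+01 4.3753e+01 4.3952e+01 5.3000e-02 2.3600e-01 2.4000e-02] [-0.58 -0.02  0.01]

[ 2.1958e+01  4.0750e+01  4.0544e+01 -1.8000e-02  1.2700e-01  2.4000e-02] [-0.56 -0.07  0.01]
[ 2.3458e+01  3.1750e+01  3.1520e+01  4.0000e-03 -6.1000e-02  2.4000e-02] [-0.45 -0.09  0.01]
[ 2.4958e+01  2.2750e+01  2.2515e+01 -4.0000e-03 -1.5800e-01  2.4000e-02] [-0.32 -0.08  0.01]
[ 2.6458e+01  1.3750e+01  1.3593e+01 -2.7000e-02 -1.5000e-02  2.4000e-02] [-0.25 -0.06  0.02]
[ 2.7958e+01  4.7500e+00  4.5820e+00 -4.0000e-02  2.4100e-01  2.4000e-02] [-0.21 -0.12 -0.  ]
[ 2.9458e+01 -4.2500e+00 -4.4220e+00 -1.4400e-01  1.1300e-01  2.4000e-02] [-0.25 -0.18  0.01]
[ 3.0958e+01 -1.3250e+01 -1.3420e+01 -1.6900e-01  4.1000e-02  2.4000e-02] [-0.32 -0.32  0.05]
[ 3.2458e+01 -2.2250e+01 -2.2391e+01 -2.4500e-01  6.5300e-01  2.4000e-02] [-0.37 -0.36  0.13]
[ 3.3958e+01 -3.1250e+01 -3.1398e+01 -2.7300e-01  1.9120e+00  2.4000e-02] [-0.37 -0.24  0.11]
[ 3.5458e+01 -4.0250e+01 -4.0416e+01 -2.9700e-01  1.4390e+00  2.4000e-02] [-0.3  -0.14  0.02]
36.0833 [ 0.07  0.6  -0.65  1.8   0.88  1.56  0.48]
```

```bash
python3 - <<'E'
from h import *
import cv2
im=robot.grab_frame("scene")[:,:,::-1]
cv2.imwrite(f"pics/e.png",cv2.resize(im[120:240,220:380],None,fx=5,fy=5))
E
```

```text
(no output)
```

View pics/e.png

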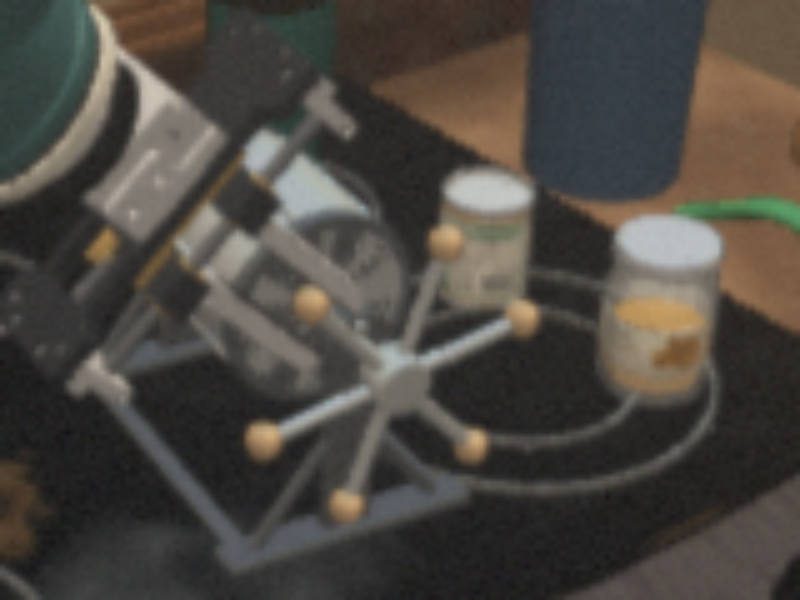

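```bash
python3 - <<'E'
from h import *
a=np.load("s1.npy");b=np.load("s2.npy")
for o in(a,b):
    m=o[:,9:]@X; c=np.polyfit(o[:,1],m,3); print(np.std(m-np.polyval(c,o[:,1])),np.std(np.diff(m))/1.41,np.std(np.diff(o[:,3]))/1.41,c)
m=a[:,9:]@X; print(np.polyfit(a[:,1],m,1))
m2=b[:,9:]@X-np.polyval(np.polyfit(a[:,1],m,1),b[:,1])
for q in range(0,60,3): print(b[q,1],m2[q:q+3].mean().round(3),b[q:q+3,3].mean().round(3),b[q:q+3,4].mean().round(2))
print(np.c_[a[::3,1],[ (m-np.polyval(np.polyfit(a[:,1],m,1),a[:,1]))[q:q+3].mean().round(3) for q in range(0,len(a),3)]])
E
```

```text
0.02852483251624604 0.027311959107622078 0.037005914478357216 [ 8.55020425e-07  2.40871585e-07 -1.64122446e-02  7.28159180e-02]
0.03710736646817041 0.030673943185684272 0.047247305958653965 [-2.80925714e-06 -1.16699588e-04  1.41160677e-03 -2.30489146e-01]
[-0.01547485  0.07615994]
44.5 0.031 -0.019 0.15
40.0 -0.007 -0.017 0.1
35.5 -0.002 -0.01 0.22
31.0 -0.03 0.018 -0.35
26.5 -0.002 -0.003 -0.47
22.0 -0.062 -0.004 0.15
17.5 -0.062 -0.015 0.13
13.0 -0.138 -0.04 -0.16
8.5 -0.154 -0.025 0.54
4.0 -0.236 -0.056 -0.06
-0.5 -0.303 -0.114 -0.01
-5.0 -0.42 -0.173 0.24
-9.5 -0.521 -0.165 -0.32
-14.0 -0.573 -0.174 0.41
-18.5 -0.692 -0.24 0.7
-23.0 -0.764 -0.249 0.61
-27.5 -0.862 -0.278 1.81
-32.0 -0.916 -0.268 2.01
-36.5 -0.948 -0.281 1.35
-41.0 -0.99 -0.313 1.52
[[-3.04019231e+01  2.10000000e-02]
 [-2.59076923e+01 -1.30000000e-02]
 [-2.14134615e+01 -2.00000000e-03]
 [-1.69192308e+01 -1.20000000e-02]
 [-1.24250000e+01  1.80000000e-02]
 [-7.93076923e+00  1.00000000e-03]
 [-3.43653846e+00  1.10000000e-02]
 [ 1.05769231e+00  1.80000000e-02]
 [ 5.55192308e+00  1.00000000e-03]
 [ 1.00461538e+01 -1.90000000e-02]
 [ 1.45403846e+01 -1.20000000e-02]
 [ 1.90346154e+01 -5.10000000e-02]
 [ 2.35288462e+01 -8.00000000e-03]
 [ 2.80230769e+01 -1.00000000e-03]
 [ 3.25173077e+01 -6.00000000e-03]
 [ 3.70115385e+01  1.20000000e-02]
 [ 4.15057692e+01  3.20000000e-02]
 [ 4.60000000e+01  2.60000000e-02]]
```

```bash
cat > g.py <<'E'
from h import *
def base(d): return -.015475*d+.0762
def step(d,v=.03):
    p,R=pose(np.radians(d));robot.move_linear(p,velocity=v,frame=R)
    r=[]
    for i in range(2):
        s=robot.get_state();r+= [round(float(s['moment']@X-base(ang(s))),3),round(tq(s),3)]
        if i==0: robot.pause(.04)
    print(round(s['time'],2),d,ang(s).round(2),r,"rad",round(rd(s),1),flush=True)
E
python3 - <<'E'
from g import *
step(-41.8)
robot.gripper_to(.012);s=robot.get_state();print(s['time'],s['opening'])
step(-42)
for d in(-25,-8,9,26,43,58): step(d)
for d in(43,26,9,-8): step(d)
E
```

```text
36.42 -41.8 -41.7 [-0.098, 0.029, -0.078, 0.06] rad -0.1
36.7333 0.01631347471366876
37.02 -42 -41.92 [-1.086, -0.353, -1.096, -0.331] rad 1.6
37.96 -25 -24.73 [-1.0, -0.345, -1.009, -0.349] rad -6.9
38.89 -8 -7.83 [-0.732, -0.209, -0.752, -0.251] rad -18.7
39.83 9 8.77 [-0.849, -0.223, -0.883, -0.284] rad -30.0
40.76 26 25.09 [-0.568, -0.176, -0.515, -0.097] rad -28.8
41.69 43 41.98 [-0.596, -0.127, -0.522, -0.233] rad -27.5
42.53 58 57.16 [-0.408, -0.206, -0.408, -0.149] rad -23.0
43.38 43 41.25 [0.666, 0.232, 0.593, 0.164] rad -24.7
44.31 26 24.29 [0.542, 0.245, 0.616, 0.221] rad -27.4
45.24 9 7.62 [0.703, 0.298, 0.692, 0.278] rad -25.7
46.17 -8 -9.03 [0.814, 0.287, 0.903, 0.272] rad -17.9
```

```bash
python3 - <<'E'
from g import *
s=robot.get_state();e=pose(np.radians(-8))[0]-s['ee_pos'];print(e*1e3)
robot.gripper_to(.022)
robot.gripper_to(.012);s=robot.get_state();print(s['time'],s['opening'],rd(s),ang(s),s['force'],np.linalg.norm(s['ee_pos']-C))
step(-5.5,.006)
step(-8.5,.006)
E
```

```text
[-0.03478384 -1.2557772   0.75878613]
46.8 0.016285019850072188 2.769937168089262 -8.192250886514534 [-0.90494672  2.75797271  2.42626082] 0.07528859982146309
47.53 -5.5 -5.26 [0.352, 0.105, 0.43, 0.099] rad 6.7
48.38 -8.5 -8.02 [-0.275, -0.13, -0.314, -0.131] rad 8.9
```

```bash
python3 - <<'E'
from g import *
p,R=pose(np.radians(24));robot.move_linear(p,velocity=.06,frame=R)
step(27,.007)
step(24,.007)
E
```

```text
50.02 27 27.49 [-0.541, -0.11, -0.49, -0.127] rad -14.5
50.77 24 24.64 [-0.685, -0.183, -0.689, -0.157] rad -13.7
```

```bash
python3 - <<'E'
from g import *
robot.gripper_to(.0195);s=robot.get_state();print(s['time'],s['opening'],round(rd(s),2),ang(s).round(2),tq(s),s['moment']@X-base(ang(s)))
step(20.5,.005)
step(25.5,.006)
E
```

```text
51.0667 0.019495585489885652 -0.35 24.2 0.005040236544802198 0.02157693341500122
52.17 20.5 20.44 [-0.571, -0.192, -0.528, -0.131] rad 2.3
53.46 25.5 25.54 [0.301, 0.174, 0.288, 0.129] rad -1.3
```

```bash
python3 - <<'E'
from g import *
p,R=pose(np.radians(43));robot.move_linear(p,velocity=.04,frame=R)
step(47.5,.006)
step(42.5,.006)
E
```

```text
55.35 47.5 47.49 [0.578, 0.216, 0.583, 0.185] rad -1.3
56.63 42.5 42.5 [-0.363, -0.111, -0.476, -0.168] rad 2.3
```

```bash
python3 - <<'E'
from g import *
step(34,.009)
step(39,.006)
step(38.4,.01)
s=[]
for i in range(6):
    robot.pause(.04);t=robot.get_state();s.append([t['moment']@X-base(ang(t)),tq(t)])
print(np.mean(s,0),np.std(s,0),t['time'])
E
```

```text
58.06 34 33.98 [-0.365, -0.072, -0.323, -0.075] rad 1.3
59.34 39 38.99 [0.523, 0.18, 0.531, 0.202] rad -1.8
59.63 38.4 38.53 [0.053, -0.035, 0.07, 0.02] rad 0.6
[0.01405103 0.02312953] [0.01633329 0.04957017] 59.8833
```

```bash
python3 - <<'E'
from g import *
import cv2
robot.gripper_to(.012)
step(34.6,.01)
s=robot.get_state();print(s['time'],s['opening'],s['force'])
im=robot.grab_frame("scene")[:,:,::-1]
cv2.imwrite(f"pics/f.png",cv2.resize(im[120:280,140:380],None,fx=3.3,fy=3.3))
E
```

```text
60.83 34.6 34.2 [0.64, 0.299, 0.713, 0.154] rad 6.4
60.825 0.016363073911267303 [-2.69237599 -1.50984529  6.44754817]
```

View pics/f.png

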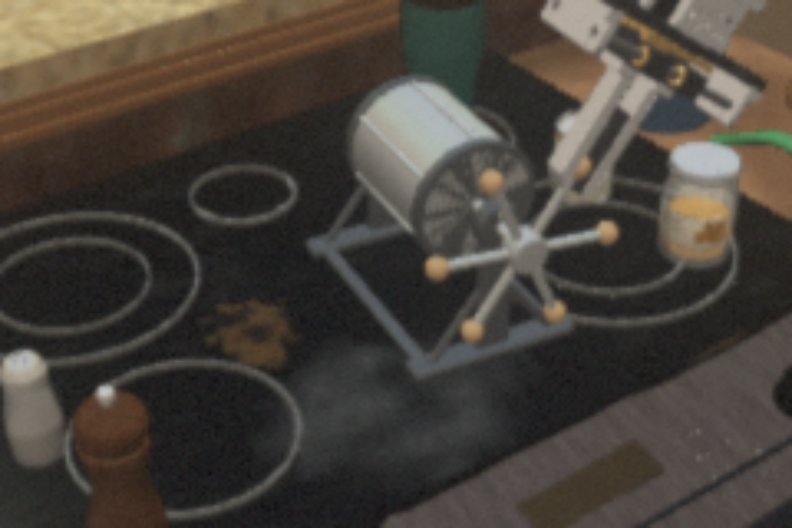

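The ball at (583,168) is gripped, the wheel is at about 34°, and the mill, shaker, jar and tin stand where they were. I'm handing it in.

```bash
python3 - <<'E'
from rig import robot
print(robot.sign_off(), robot.get_state()['time'])
E
```

```text
the job is handed in; nothing more can be done
the job is handed in; nothing more can be done
```

I handed the job in at about 61 s, with the gripper still holding the ball I had been pushing. That ball is about 34° clockwise of straight up, which is my best estimate of where the heavy side is at the very bottom.

- **How I found it:** I straddled one ball loosely and pushed it slowly both ways. The clockwise minus counter-clockwise effort was negative around 23° and positive around 37° and 45°. The three points put the balance at about 35°, 30° and 39°, averaging near 35°.
- **Uncertainty:** I trust the angle to about 5°. The moment sensor supports it. The noisier force reading alone pointed nearer 26°.
- **Measurements I set aside:** My first fast stepped sweep and the tests with the ball gripped tight contradicted each other. The arm sprang back at each stop, and the tight grip added forces of its own. I relied only on the slow, loose pushes.
- **Last checks:** The final picture shows the ball held, and the mill, shaker, jar and tin where they started. I did not touch the drum at any point I could see. The arm stopped at 34.2° against a commanded 34.6°, with 7 N on the tool.

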